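# Move the clamped wooden form into the drop-front drying cabinet

### The job

The glued-up wooden form in the clamping jig is ready to cure. Swing the jig's toggle clamp right back off the form and pull the drying cabinet's drop-down door fully open, doing both before the form leaves the jig; then move the form, kept level, onto the cabinet's shelf, fully inside, and push the door back up until it is fully shut. Leave the clamp swung back, and do not disturb the other things on the bench.

Things in the scene. Friction and masses are not known exactly. Their poses are not given: they have to be found in the camera images.
- cabinet: clear-walled drying cabinet on a grey base, fixed, 250 wide (y), 220 deep (x), 198 tall. Origin on the table under the middle of the door's hinge line; x points into the cabinet, z up. The base's top is the shelf: 70 high, x = 4 to 213, 236 wide inside. The front slopes back 25 degrees: the roof (188 to 198 high) begins only at x = 58. It may stand on either side of the table
- door (a joint): the cabinet's drop-down door, hinged along the cabinet's y; rad. 0 = shut, leaning back on the sloping front (may start ajar); grows as its top comes down towards the robot; 2.007 = fully open, level, its inner face a ledge 2 above the shelf and 130 long. Clear panel in an aluminium frame, 230 x 130 x 12. Stiff: stays where it is left
- door_hinge (a point): middle of the door's hinge axis, 70 above the table, at x = 0 of the cabinet; axes as the cabinet's
- door_handle (a point): middle of the bar of the door's loop handle: 10 diameter, 110 long along the cabinet's y. The loop stands out of the door's free edge in the door's plane; the bar is 40 from that edge, 170 from the hinge axis. Door shut: bar 226 high, 68 behind the hinge; open: 66 high, 170 in front of it
- jig: plywood clamping jig, fixed; origin under the centre of the nest where the form sits; x from the clamp to the nest, z up. Board x = -140 to 100, 140 wide, 15 thick. Two side rails 10 high on it, inner faces at y = +-43. Clamp bracket 90 high at x = -108 to -72. It stands on the other side of the table from the cabinet
- clamp (a joint): toggle clamp on the jig, hinged along the jig's y; rad. 0 = closed: arm level over the form, its pad on the form's top, handle upright; grows as the handle swings down to the jig's -x and the arm rises; from 1.3 it is clear of the form; 1.75 = stop. Stiff: stays where it is left. Arm 16 wide, reaching 80 from the hinge, pad spindle near its end
- clamp_hinge (a point): the clamp's hinge axis, 80 above the table, at x = -90 of the jig; axes as the jig's
- clamp_handle (a point): point on the axis of the clamp's round rubber handle, 85 from the hinge; the handle is 20 diameter, from 50 to 110 from the hinge, upright when the clamp is closed
- form: glued-up wooden form, loose, 0.25 to 0.5 kg: base board 120 (x) x 80 (y) x 18, on it a dark layer 4 thick, on that a centred block 90 (x) x 52 (y), top 54 above the underside. Origin at the centre of its underside, z up. Starts in the jig's nest (15 above the table), lengthwise along the jig's x
- hammer: part of the clutter, to be left alone: claw-less bench hammer with wooden handle, 200 long, lying; origin under its middle, handle towards its -x
- glue_can: part of the clutter, to be left alone: steel can, 64 diameter, 95 tall, standing; origin at the centre of its underside
- jar: part of the clutter, to be left alone: amber glass jar with black cap, 54 diameter, 85 tall, standing; origin at the centre of its underside
- cutter: part of the clutter, to be left alone: yellow utility knife, 155 x 24 x 20, lying along its x; origin under its middle
- pliers: part of the clutter, to be left alone: pliers with blue handles, about 155 x 70 x 17, lying along its x, jaws to +x; origin under the joint
- ruler: part of the clutter, to be left alone: steel ruler 200 x 28 x 4, lying along its x; origin under its centre
- weight: part of the clutter, to be left alone: dark steel hand weight, 70 diameter, 70 tall, with a knob; origin at the centre of its underside
Not all that is in view belongs to the job. Leave any yellow look-alike of the form alone.

How it is judged (in metres and radians):
On the way, in this order (a step that is already met when the one before it is completed fails the run):
1. the clamp swung right back (over 1.25 rad) and the door fully open (over 1.9 rad) while the form is still in the jig (value of joint clamp above 1.25 rad and value of joint door above 1.9 rad and distance between form and jig below 0.035 m), for 0.2 s.
2. the form level on the cabinet's shelf, inside (x of form in the frame of cabinet between 0.045 and 0.2 m and y of form in the frame of cabinet between -0.085 and 0.085 m and z of form in the frame of cabinet between 0.06 and 0.078 m and angle between form's own z axis and vertical below 0.1 rad), for 0.2 s.
At the end, for the whole second after the job is handed in: the form stands level (within 0.1 rad) on the cabinet's shelf, at rest, its centre 45 to 200 mm behind the hinge line and within 85 mm of the cabinet's middle; the door is shut to within 0.07 rad and at rest; the clamp is still swung back over 1.25 rad (all of step 2 and value of joint door below 0.07 rad and value of joint clamp above 1.25 rad and linear speed of form below 0.02 m/s and velocity of joint door below 0.05 rad/s); the robot touches nothing.
It fails at once if the form tilted more than 0.4 rad (angle between form's own z axis and vertical above 0.4 rad).
It fails at once if another loose thing on the bench shifted more than 40 mm (distance of any of hammer, glue_can, jar, cutter, pliers, ruler, weight from where it was at the start of the episode above 0.04 m).
It also fails if it takes over 72 s, if anything falls off the work surface, if the arm or the gripper's body presses on something with over 40 N, if the wrist force passes 120 N, or if a joint passes its speed limit or range.

### The arm

A 6-joint arm with a two-finger parallel gripper is mounted at the origin on the work surface. World frame = base frame: x ahead of the robot, y to its left, z up, the work surface at z = 0. Lengths are in m, angles in degrees, forces in N, time in s.
With the tool pointing down it reaches from about 0.3 to 0.95 m from the base axis. Payload 3.1 kg.
Tool frame: the origin (TCP) lies at the very end of the fingers, on their centre line; the grasp point (between the pads) lies 19 mm behind it; z points along the fingers, y is the line along which they close (so a half turn about z gives the same grasp; the last joint's range is limited). The gripper opens to 85 mm and grips with 20 to 120 N. Pads are 22 mm wide; open, the fingers measure 114 mm over their backs; the gripper's body (76 mm by 85 mm) begins 54 mm behind the grasp point. The pads swing forward as they close: fully open they stand 13 mm farther back than shut.
Start: joints at [-72.233, 17.653, 93.61, -0, 68.738, -3.994], TCP at [0.232, -0.58, 0.231] pointing down, gripper open.
Joint ranges: [-175.34, 175.34], [-45.06, 112.39], [2.9, 150.54], [-68.45, 248.45], [3.09, 151.38], [-168.51, 168.51]. Speed limits (degrees/s): [159.86, 159.86, 180, 180, 180, 180].

### API

Orientations are given as a 3x3 rotation matrix whose columns are the frame's x, y, z axes.
In Python, from plant import manip gives the robot as it stands. The module is installed in compiled form; this text tells all that it offers.
- The arm moves only by the tool arm_command, never from a script. Its argument "motion" is a list of rows, each an object with "rotation": the turn, a rotation vector about the tool's x, y, z in rad, a list of three; "offset": the shift along the tool's x, y, z in cm, a list of three; "hand": the opening, from 0 (shut) to 1 (fully open). In form: [{"rotation": [rx, ry, rz], "offset": [tx, ty, tz], "hand": hand}, ...]. A call has 1 to 5 rows; each row shifts and turns the commanded pose from where the row before left it, along the tool's axes as they then stand; what a row does not reach is not made up. A row lasts 1/8 s, in which the tool goes at most 62.5 mm and 10.7 degrees, less where a joint would pass 70% of its speed; a pose out of reach is approached as far as the arm can. A call with a gripper value outside its range is refused whole. The fingers move at their own pace and stop on an object; the grip force is fixed at half the most. Time passes only in rows, so rows that do not move let the fingers close. It gives the time, the measured TCP pose, the force, the opening and the grip force at its end, in the units of the state.
- manip.state(): the state, without advancing time (a new reading comes with each control period).
- manip.grab_frame(name): name is "side" or "top"; returns a dict with "frame" (420x560x3 uint8, blue, green, red), "z_map" (420x560 float32, m along the optical axis (not along the pixel's ray), 0 where there is no reading), "intrinsics" (3x3 intrinsics, pixels), "k1" (the pictures are not rectified: a ray, as slopes to the right and down, at radius r is drawn at 1 + k1 r^2 times it, then the intrinsics apply), "R" (3x3) and "t" (3): a world point X has camera coordinates R X + t. Camera axes: x right, y down, z forward; pixel columns grow to the right and rows downward; lengths in m; the calibration is good to about 2 mm. A picture is of the moment at which its call begins.
- manip.hand_in(): hands the job in; it is judged then, once.
The state is a dict: "time": time; "joint_pos": joint angles; "joint_velocities": joint speeds; "joint_efforts": joint torques, N m; "tool_pos": TCP position; "eef_rot": TCP orientation; "ft_force": force on the tool from outside, world axes, zero at the start; "wrist_torque": the same for the moment, N m; "gripper_width": opening from 0.0 (shut) to 1.0 (fully open); "finger_force": force on a finger pad.
Only numpy, scipy, OpenCV 4.12 (cv2) and the standard library are available. Lean on these libraries where they do the work, as an engineer would, in place of code of your own. Each camera call takes 0.05 s, during which the arm holds its last target. There are 200 camera calls.

## Working session

There is one attempt and no reset: what is moved stays moved. The work goes in short steps, Python scripts to look and compute and a tool call to move; the robot and the scene stay as the last step left them, time stands still between calls to the robot, and variables do not carry over. Pictures are saved under pics/ and viewed, at most 10 in all, crops included, and the job is handed in when it is done.

Besides the shell and the picture viewer there is one more tool, called after "Emit:" as name(argument=value, ...), one argument or row to a line, values as JSON. arm_command: Moves the arm, as the interface text tells. Its arguments: {"type":"object","properties":{"motion":{"type":"array"}},"required":["motion"]}

```bash
mkdir -p pics
cat > h.py <<'E'
import numpy as np, cv2
from plant import manip
def grab(n):
    f=manip.grab_frame(n); np.savez(f'{n}.npz',**f); return f
def load(n): return dict(np.load(f'{n}.npz'))
def pts(f,uv,z=None):
    """pixels -> world, by depth, or on plane world z"""
    K=f['intrinsics'];k=float(f['k1']);out=[]
    for u,v in uv:
        d=np.array([(u-K[0,2])/K[0,0],(v-K[1,2])/K[1,1]]);s=d.copy()
        for _ in range(20): s=d/(1+k*(s@s))
        ray=np.array([*s,1.]);R=f['R'];t=f['t']
        if z is None:
            p=ray*f['z_map'][int(round(v)),int(round(u))]; out.append(R.T@(p-t))
        else:
            c=-R.T@t; w=R.T@ray; out.append(c+w*(z-c[2])/w[2])
    return np.array(out)
def cloud(f):
    K=f['intrinsics'];k=float(f['k1']);h,w=f['z_map'].shape
    u,v=np.meshgrid(np.arange(w),np.arange(h))
    d=np.stack([(u-K[0,2])/K[0,0],(v-K[1,2])/K[1,1]],-1);s=d.copy()
    for _ in range(20): s=d/(1+k*(s**2).sum(-1,keepdims=True))
    p=np.concatenate([s,np.ones((h,w,1))],-1)*f['z_map'][...,None]
    X=(p-f['t'])@f['R']; X[f['z_map']==0]=np.nan; return X
E
python3 - <<'E'
from h import *
s=manip.state();print(s)
for n in('top','side'):
    f=grab(n);cv2.imwrite(f'pics/{n}0.png',cv2.resize(f['frame'],(800,600)));print(n,f['intrinsics'],f['k1'],-f['R'].T@f['t'],f['R'])
E
```

```text
{'time': 0.0, 'joint_pos': array([-7.22315328e+01,  1.77050325e+01,  9.36894999e+01,  6.69437879e-04,
        6.87393145e+01, -3.99282259e+00]), 'joint_velocities': array([ 0.00878359, -0.09190605, -0.02904779,  0.0702042 , -0.09982816,
        0.03281365]), 'joint_efforts': array([ 2.74656719e-03, -4.15239894e+01, -2.76664871e+01, -5.04265881e-05,
        1.01824521e-02, -1.48973288e-05]), 'tool_pos': array([ 0.23144317, -0.57967221,  0.23004153]), 'eef_rot': array([[ 9.28738155e-01,  3.70735682e-01, -7.02531143e-04],
       [ 3.70736307e-01, -9.28735499e-01,  2.22795341e-03],
       [ 1.73516216e-04, -2.32963914e-03, -9.99997271e-01]]), 'ft_force': array([-0.05504199, -0.01660242, -0.12305201]), 'wrist_torque': array([ 0.02063405, -0.0199861 , -0.03459062]), 'finger_force': 0.0, 'gripper_width': 0.9963071935670211}
top [[494.74676329   0.         273.03941542]
 [  0.         494.74676329 214.43003059]
 [  0.           0.           1.        ]] -0.1598464980859701 [ 0.16627517 -0.00998252  1.48613171] [[ 0.00187457 -0.99997972  0.00608624]
 [-0.97508379 -0.00317794 -0.2218141 ]
 [ 0.22182894 -0.00551879 -0.97506998]]
side [[478.28596959   0.         280.73610137]
 [  0.         478.28596959 204.8335472 ]
 [  0.           0.           1.        ]] 0.053316171369629926 [ 0.36966932 -1.29578421  0.88609476] [[ 0.99750433 -0.07027832  0.00678716]
 [-0.02891385 -0.49429827 -0.86881138]
 [ 0.06441349  0.86644687 -0.49509668]]
```

View pics/top0.png

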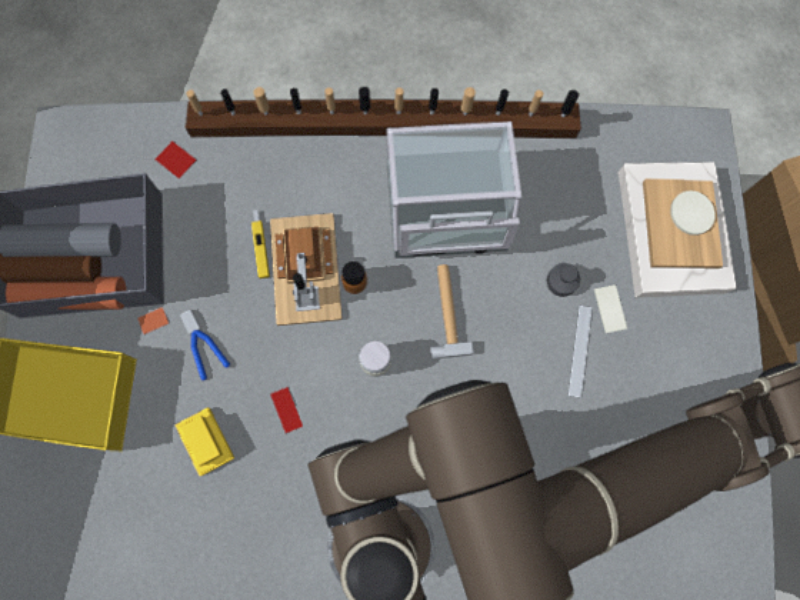

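View pics/side0.png

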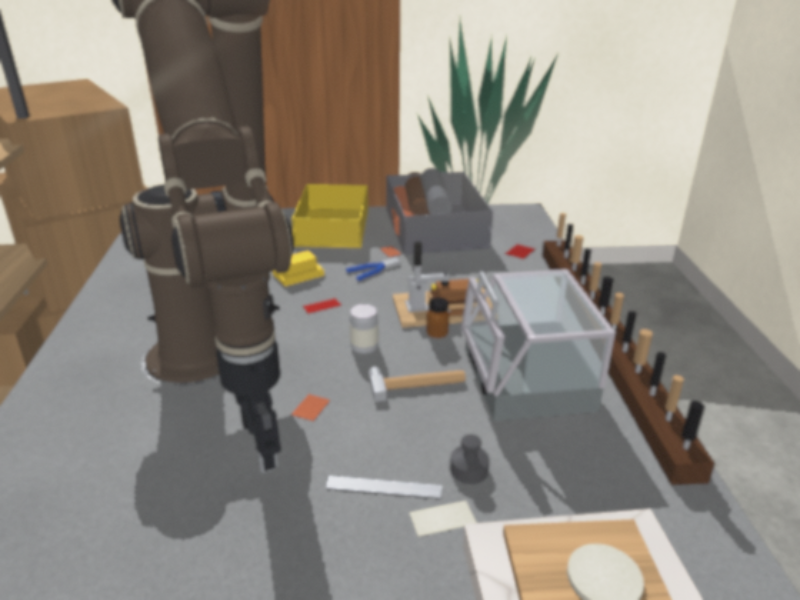

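The top view shows the wooden form in the jig at about (303,252), the clamp at (302,285) and the cabinet at (455,190) with its door ajar. There are two candidates for the form. The brown one at (303,252) is clamped in the plywood jig, so it fits. The yellow one at (205,440) is loose on the table, so it's the look-alike. An enlarged crop will confirm this.

Run:
```python
from h import *
f=load('top');c=f['frame'][75:230,175:375];c=cv2.resize(c,None,fx=3.8,fy=3.8,interpolation=cv2.INTER_CUBIC)
for i in range(0,200,20): cv2.putText(c,str(175+i),(int(i*3.8),8),0,.35,(0,0,255),1);cv2.line(c,(int(i*3.8),10),(int(i*3.8),16),(0,0,255),1)
for i in range(5,155,20): cv2.putText(c,str(75+i),(0,int(i*3.8)),0,.35,(0,0,255),1)
cv2.imwrite('pics/crop1.png',c)
f=load('side');c=f['frame'][150:300,270:440];c=cv2.resize(c,None,fx=4,fy=4,interpolation=cv2.INTER_CUBIC)
for i in range(0,170,20): cv2.putText(c,str(270+i),(int(i*4),8),0,.35,(0,0,255),1)
for i in range(10,150,20): cv2.putText(c,str(150+i),(0,int(i*4)),0,.35,(0,0,255),1)
cv2.imwrite('pics/crop2.png',c)
```

```text
(no output)
```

View pics/crop1.png

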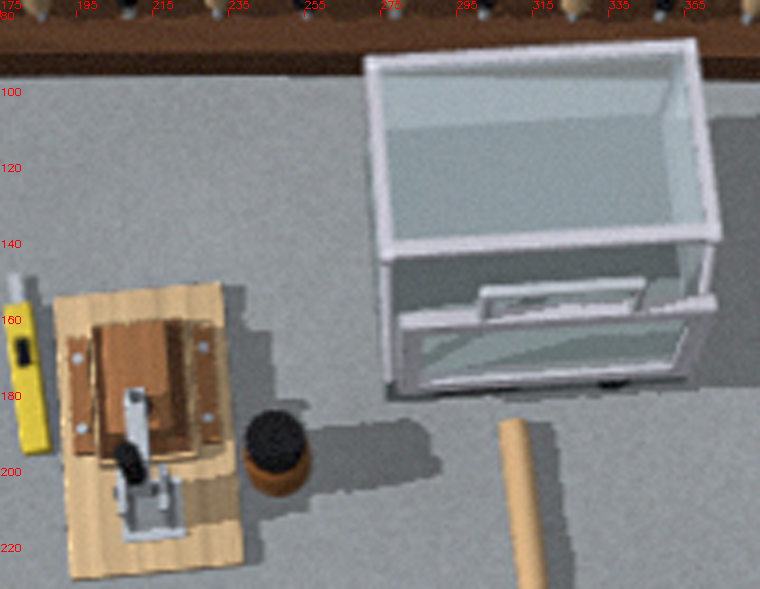

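View pics/crop2.png

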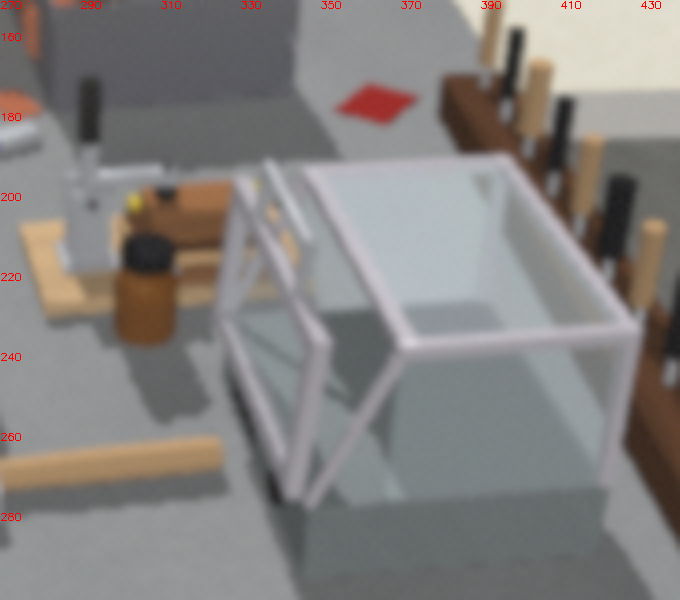

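Run:
```python
from h import *
f=load('top')
def cr(L): return [(175+(a+.5)/3.8-.5,75+(b+.5)/3.8-.5) for a,b in L]
np.set_printoptions(precision=4,suppress=True)
B=pts(f,cr([(53,298),(221,283),(243,563),(70,578)]),.015);print('board FL FR BR BL',B)
ax=(B[0]+B[1]-B[2]-B[3]);yaw=np.arctan2(ax[1],ax[0]);m=B.mean(0);x=np.array([np.cos(yaw),np.sin(yaw)])
print('jig yaw',np.degrees(yaw),'origin',m[:2]+.02*x,'dims',[np.linalg.norm(B[i]-B[(i+1)%4]) for i in range(4)])
C=pts(f,cr([(366,58),(694,40),(720,238),(383,258)]),.198);print('roof',C,[np.linalg.norm(C[i]-C[(i+1)%4]) for i in range(4)])
ax=C[0]+C[1]-C[2]-C[3];yaw=np.arctan2(ax[1],ax[0]);x=np.array([np.cos(yaw),np.sin(yaw)])
y=np.array([-x[1],x[0]]);o=C.mean(0)[:2]-.139*x
print('cab yaw',np.degrees(yaw),'o',o)
# depth-based
X=cloud(f)
print('handle pts',pts(f,cr([(490,289),(560,285),(635,281)])),'door top edge',pts(f,cr([(420,322),(560,313),(690,304)])))
# form top points
a=X[150:205,192:235].reshape(-1,3);a=a[(a[:,2]>.063)&(a[:,2]<.074)];print('formtop',len(a),a.mean(0),a.min(0),a.max(0))
for n in [(128,460),(120,450),(135,475),(135,395),(138,400)]: print(n,pts(f,cr([n])))
P=lambda h,x,y,z: None
h=pts(f,cr([(482,288),(643,280)]))
for p in [h[0],h[1]]: d=p[:2]-o; print('h in cab',d@x,d@y,p[2])
d=a.mean(0)[:2]-o
s=load('side')
def cs(L): return [(270+(a+.5)/4-.5,150+(b+.5)/4-.5) for a,b in L]
for p in pts(s,cs([(90,80),(90,110),(88,140),(272,170),(290,205),(305,240)])): d=p[:2]-o; print('side',p,d@x,d@y)
```

```text
board FL FR BR BL [[0.6989 0.2488 0.015 ]
 [0.7119 0.1091 0.015 ]
 [0.4746 0.0864 0.015 ]
 [0.4618 0.225  0.015 ]]
jig yaw 5.601702856496055 origin [0.6067 0.1693] dims [np.float64(0.14033381536764214), np.float64(0.2384235143045818), np.float64(0.1391912874992708), np.float64(0.23830444605395298)]
roof [[ 0.8251 -0.0106  0.198 ]
 [ 0.8435 -0.2601  0.198 ]
 [ 0.6817 -0.2718  0.198 ]
 [ 0.6637 -0.0235  0.198 ]] [np.float64(0.25017847599157744), np.float64(0.16220252239918787), np.float64(0.2489391202254566), np.float64(0.16185824038345906)]
cab yaw 4.349624931268081 o [ 0.6149 -0.152 ]
handle pts [[ 0.623  -0.098   0.2444]
 [ 0.6267 -0.1473  0.2436]
 [ 0.6293 -0.2001  0.2459]] door top edge [[ 0.6141 -0.0502  0.199 ]
 [ 0.6204 -0.1514  0.2025]
 [ 0.6282 -0.2464  0.2026]]
formtop 397 [0.6158 0.1692 0.0688] [0.5311 0.1399 0.063 ] [0.6617 0.1971 0.074 ]
(128, 460) [[0.5128 0.1586 0.1901]]
(120, 450) [[0.5209 0.1649 0.1873]]
(135, 475) [[0.51   0.1572 0.1581]]
(135, 395) [[0.5853 0.1651 0.1113]]
(138, 400) [[0.5836 0.1637 0.1035]]
h in cab 0.016271347179498536 0.05806271890935772 0.2364063360337678
h in cab 0.010960875185683798 -0.05465507482810326 0.24643085029398795
side [0.5151 0.1557 0.1919] -0.07615731202462037 0.3144167060553066
side [0.5152 0.1519 0.1656] -0.07629736271603109 0.3106262134822871
side [0.514  0.1513 0.1374] -0.07758048575533227 0.31011600135431167
side [ 0.6197 -0.1104  0.2449] 0.007935907683154128 0.04118912004870605
side [ 0.6233 -0.1612  0.2447] 0.0076898867591446715 -0.009744508083817148
side [ 0.6249 -0.2078  0.2439] 0.0057344850504704 -0.056399214834604125
```

The crop confirms it: the brown form sits in the jig's nest under the clamp pad, and the yellow one isn't in the jig. The clamp handle is upright at crop (128,460). The door bar runs from (482,288) to (643,280), and the door is about 0.36 rad ajar.

I'll open the door first, starting by moving above its bar.

Emit:
arm_command(
  motion=[
    {"rotation": [0, 0, -0.181], "offset": [0, 0, -1.3], "hand": 0.5},
    {"rotation": [0, 0, -0.181], "offset": [0, 0, -1.3], "hand": 0.5},
    {"rotation": [0, 0, -0.181], "offset": [0, 0, -1.3], "hand": 0.5},
    {"rotation": [0, 0, -0.181], "offset": [0, 0, -1.3], "hand": 0.5},
    {"rotation": [0, 0, -0.181], "offset": [0, 0, -1.3], "hand": 0.5},
  ],
)

```text
time: 0.72
tool_pos: [0.2316, -0.58, 0.2959]
eef_rot: [[0.276, 0.961, -0.0], [0.961, -0.276, 0.001], [0.001, -0.001, -1.0]]
ft_force: [0.6, 0.0, 1.0]
gripper_width: 0.497
finger_force: 0.0
```

Emit:
arm_command(
  motion=[
    {"rotation": [0, 0, -0.181], "offset": [0, 0, -1.3], "hand": 0.5},
    {"rotation": [0, 0, -0.181], "offset": [0, 0, -1.3], "hand": 0.5},
    {"rotation": [0, 0, 0], "offset": [3.97, 4.24, 0], "hand": 0.5},
    {"rotation": [0, 0, 0], "offset": [3.97, 4.24, 0], "hand": 0.5},
    {"rotation": [0, 0, 0], "offset": [3.97, 4.24, 0], "hand": 0.5},
  ],
)

```text
time: 1.35
tool_pos: [0.3501, -0.4506, 0.3217]
eef_rot: [[-0.075, 0.997, -0.0], [0.997, 0.075, 0.001], [0.001, -0.0, -1.0]]
ft_force: [0.2, -1.0, 0.0]
gripper_width: 0.497
finger_force: 0.0
```

Emit:
arm_command(
  motion=[
    {"rotation": [0, 0, 0], "offset": [3.97, 4.24, 0], "hand": 0.5},
    {"rotation": [0, 0, 0], "offset": [3.97, 4.24, 0], "hand": 0.5},
    {"rotation": [0, 0, 0], "offset": [3.97, 4.24, 0], "hand": 0.5},
    {"rotation": [0, 0, 0], "offset": [3.97, 4.24, 0], "hand": 0.5},
    {"rotation": [0, 0, 0], "offset": [3.97, 4.24, 0], "hand": 0.5},
  ],
)

```text
time: 1.98
tool_pos: [0.5466, -0.2364, 0.3218]
eef_rot: [[-0.076, 0.997, -0.001], [0.997, 0.076, 0.0], [0.0, -0.001, -1.0]]
ft_force: [1.1, 0.3, 0.2]
gripper_width: 0.503
finger_force: 0.0
```

Emit:
arm_command(
  motion=[
    {"rotation": [0, 0, 0], "offset": [3.97, 4.24, 0], "hand": 0.5},
    {"rotation": [0, 0, 0], "offset": [3.97, 4.24, 0], "hand": 0.5},
    {"rotation": [0, 0, 0], "offset": [0, 0, 0], "hand": 0.5},
  ],
)

```text
time: 2.35
tool_pos: [0.6261, -0.1487, 0.3211]
eef_rot: [[-0.081, 0.997, -0.001], [0.997, 0.081, 0.002], [0.002, -0.001, -1.0]]
ft_force: [-0.5, -1.0, -0.1]
gripper_width: 0.499
finger_force: 0.0
```

Emit:
arm_command(
  motion=[
    {"rotation": [0, 0, 0], "offset": [0, -0.2, 4], "hand": 0.5},
    {"rotation": [0, 0, 0], "offset": [0, 0, 3], "hand": 0.5},
    {"rotation": [0, 0, 0], "offset": [0, 0, 2.6], "hand": 0.5},
    {"rotation": [0, 0, 0], "offset": [0, 0, 0], "hand": 0.5},
    {"rotation": [0, 0, 0], "offset": [0, 0, 0], "hand": 0},
  ],
)

```text
time: 2.98
tool_pos: [0.6225, -0.1534, 0.2272]
eef_rot: [[-0.075, 0.997, 0.001], [0.997, 0.075, -0.001], [-0.001, 0.001, -1.0]]
ft_force: [0.4, 0.5, 0.5]
gripper_width: 0.3
finger_force: 0.0
```

Emit:
arm_command(
  motion=[
    {"rotation": [0, 0, 0], "offset": [0, 0, 0], "hand": 0},
    {"rotation": [0, 0, 0], "offset": [0, 0, 0], "hand": 0},
    {"rotation": [0, 0, 0], "offset": [0, 0, 0], "hand": 0},
  ],
)

```text
time: 3.35
tool_pos: [0.6235, -0.1533, 0.2284]
eef_rot: [[-0.076, 0.997, 0.004], [0.997, 0.076, -0.002], [-0.002, 0.003, -1.0]]
ft_force: [-0.9, -1.1, 5.1]
gripper_width: 0.089
finger_force: 59.0
```

Emit:
arm_command(
  motion=[
    {"rotation": [0, 0, 0], "offset": [0, -1.87, 0.01], "hand": 0},
    {"rotation": [0, 0, 0], "offset": [0, -1.85, 0.21], "hand": 0},
    {"rotation": [0, 0, 0], "offset": [0, -1.82, 0.41], "hand": 0},
    {"rotation": [0, 0, 0], "offset": [0, -1.76, 0.61], "hand": 0},
    {"rotation": [0, 0, 0], "offset": [0, -1.68, 0.8], "hand": 0},
  ],
)

```text
time: 3.98
tool_pos: [0.5345, -0.1599, 0.2075]
eef_rot: [[-0.076, 0.997, 0.006], [0.997, 0.076, -0.002], [-0.002, 0.006, -1.0]]
ft_force: [2.5, -0.2, 1.1]
gripper_width: 0.092
finger_force: 62.3
```

Run:
```python
from h import *
X=cloud(load('top'));np.set_printoptions(precision=3,suppress=True)
a=X[185:255,300:335].reshape(-1,3);a=a[(a[:,2]>.006)]
print('hammer',a.min(0),a.max(0),np.percentile(a[:,2],[50,90,99]))
s=manip.state();print(s['ft_force'],s['tool_pos'])
```

```text
hammer [ 0.38  -0.208  0.006] [ 0.595 -0.101  0.036] [0.024 0.029 0.033]
[ 2.499 -0.18   1.055] [ 0.535 -0.16   0.207]
```

Emit:
arm_command(
  motion=[
    {"rotation": [0, 0, 0], "offset": [0, -1.59, 0.98], "hand": 0},
    {"rotation": [0, 0, 0], "offset": [0, -1.47, 1.15], "hand": 0},
    {"rotation": [0, 0, 0], "offset": [0, -1.34, 1.3], "hand": 0},
    {"rotation": [0, 0, 0], "offset": [0, -1.18, 1.44], "hand": 0},
    {"rotation": [0, 0, 0], "offset": [0, -1.02, 1.56], "hand": 0},
  ],
)

```text
time: 4.6
tool_pos: [0.4674, -0.1648, 0.1414]
eef_rot: [[-0.076, 0.997, 0.003], [0.997, 0.076, -0.001], [-0.001, 0.003, -1.0]]
ft_force: [-4.4, -2.3, 4.7]
gripper_width: 0.086
finger_force: 63.7
```

Emit:
arm_command(
  motion=[
    {"rotation": [0, 0, 0], "offset": [0, -0.84, 1.66], "hand": 0},
    {"rotation": [0, 0, 0], "offset": [0, -0.66, 1.75], "hand": 0},
    {"rotation": [0, 0, 0], "offset": [0, -0.46, 1.81], "hand": 0},
    {"rotation": [0, 0, 0], "offset": [0, -0.26, 1.85], "hand": 0},
  ],
)

```text
time: 5.1
tool_pos: [0.4453, -0.1665, 0.0701]
eef_rot: [[-0.076, 0.997, 0.002], [0.997, 0.076, -0.001], [-0.001, 0.002, -1.0]]
ft_force: [3.5, -1.5, 1.8]
gripper_width: 0.088
finger_force: 64.3
```

Emit:
arm_command(
  motion=[
    {"rotation": [0, 0, 0], "offset": [0, -0.06, 1.4], "hand": 0},
    {"rotation": [0, 0, 0], "offset": [0, 0, 0.5], "hand": 0},
    {"rotation": [0, 0, 0], "offset": [0, 0, 0.3], "hand": 0},
  ],
)

```text
time: 5.48
tool_pos: [0.4448, -0.1665, 0.0523]
eef_rot: [[-0.076, 0.997, -0.002], [0.997, 0.076, 0.001], [0.001, -0.002, -1.0]]
ft_force: [-10.4, 4.0, 45.9]
gripper_width: 0.082
finger_force: 68.3
```

Emit:
arm_command(
  motion=[
    {"rotation": [0, 0, 0], "offset": [0, 0, -0.2], "hand": 0.3},
    {"rotation": [0, 0, 0], "offset": [0, 0, 0], "hand": 0.3},
    {"rotation": [0, 0, 0], "offset": [0, 0, 0], "hand": 0.3},
    {"rotation": [0, 0, 0], "offset": [0, 0, -2], "hand": 0.3},
    {"rotation": [0, 0, 0], "offset": [0, 0, -4], "hand": 0.3},
  ],
)

```text
time: 6.1
tool_pos: [0.4415, -0.1648, 0.109]
eef_rot: [[-0.076, 0.997, -0.007], [0.997, 0.076, 0.003], [0.004, -0.006, -1.0]]
ft_force: [0.1, -0.5, 0.2]
gripper_width: 0.298
finger_force: 0.0
```

Emit:
arm_command(
  motion=[
    {"rotation": [0, 0, 0], "offset": [0, 0, -6], "hand": 0.3},
    {"rotation": [0, 0, 0], "offset": [0, 0, -6], "hand": 0},
    {"rotation": [0, 0, 0.181], "offset": [0, 0, -3], "hand": 0},
    {"rotation": [0, 0, 0.181], "offset": [0, 0, 0], "hand": 0},
    {"rotation": [0, 0, 0.181], "offset": [0, 0, 0], "hand": 0},
  ],
)

```text
time: 6.72
tool_pos: [0.4438, -0.1659, 0.2608]
eef_rot: [[0.455, 0.89, -0.001], [0.89, -0.455, 0.0], [-0.0, -0.001, -1.0]]
ft_force: [-0.8, 0.5, -0.4]
gripper_width: -0.003
finger_force: 0.0
```

Emit:
arm_command(
  motion=[
    {"rotation": [0, 0, 0.181], "offset": [0, 0, 0], "hand": 0},
    {"rotation": [0, 0, 0.181], "offset": [0, 0, 0], "hand": 0},
    {"rotation": [0, 0, 0.181], "offset": [0, 0, 0], "hand": 0},
    {"rotation": [0, 0, 0.181], "offset": [0, 0, 0], "hand": 0},
    {"rotation": [0, 0, 0.181], "offset": [0, 0, 0], "hand": 0},
  ],
)

```text
time: 7.35
tool_pos: [0.4434, -0.1657, 0.2598]
eef_rot: [[0.981, 0.192, -0.002], [0.192, -0.981, 0.001], [-0.002, -0.002, -1.0]]
ft_force: [-0.5, -0.3, -0.5]
gripper_width: 0.0
finger_force: 0.0
```

Emit:
arm_command(
  motion=[
    {"rotation": [0, 0, 0.101], "offset": [0, 0, 0], "hand": 0},
    {"rotation": [0, 0, 0], "offset": [0, 0, 0], "hand": 0},
  ],
)

```text
time: 7.6
tool_pos: [0.4436, -0.1658, 0.26]
eef_rot: [[0.995, 0.099, -0.002], [0.099, -0.995, 0.001], [-0.002, -0.001, -1.0]]
ft_force: [-0.1, 0.6, -0.0]
gripper_width: 0.001
finger_force: 0.0
```

Run:
```python
from h import *
f=grab('top');cv2.imwrite('pics/t1.png',cv2.resize(f['frame'][75:285,140:420],(800,600)))
```

```text
(no output)
```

View pics/t1.png

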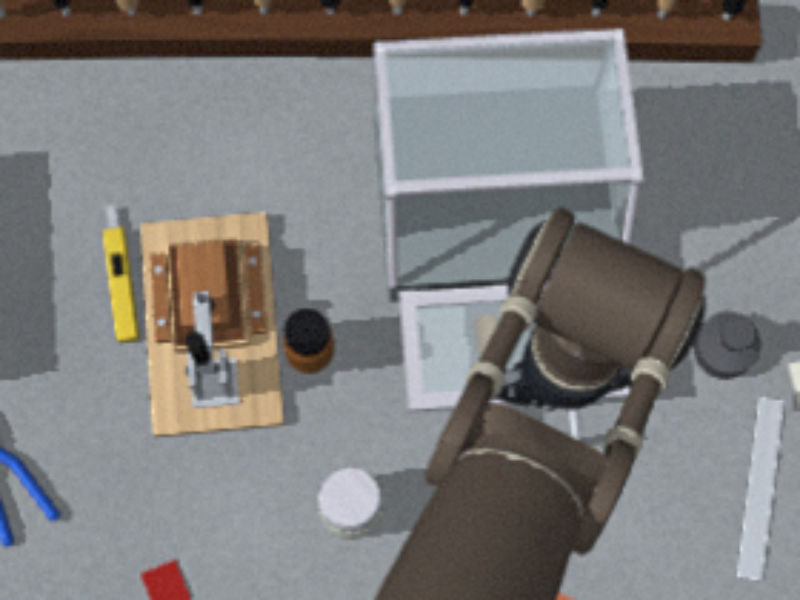

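The picture shows the door lying level, its ledge around crop (400-600, 290-400), with the form still clamped. The clamp handle is at crop (198,350). Next is the clamp.

Emit:
arm_command(
  motion=[
    {"rotation": [0, 0, 0], "offset": [2.29, -5.29, 0], "hand": 0},
    {"rotation": [0, 0, 0], "offset": [2.29, -5.29, 0], "hand": 0},
    {"rotation": [0, 0, 0], "offset": [2.29, -5.29, 0], "hand": 0},
    {"rotation": [0, 0, 0], "offset": [2.29, -5.29, 0], "hand": 0},
    {"rotation": [0, 0, 0], "offset": [2.29, -5.29, 0], "hand": 0},
  ],
)

```text
time: 8.28
tool_pos: [0.5325, 0.1101, 0.2606]
eef_rot: [[0.995, 0.099, -0.0], [0.099, -0.995, -0.0], [-0.0, 0.0, -1.0]]
ft_force: [1.1, 0.0, 0.3]
gripper_width: -0.003
finger_force: 0.0
```

Emit:
arm_command(
  motion=[
    {"rotation": [0, 0, 0], "offset": [2.29, -5.29, 0], "hand": 0},
    {"rotation": [0, 0, 0], "offset": [0, 0, 0], "hand": 0},
    {"rotation": [0, 0, 0], "offset": [0, 0, 5], "hand": 0},
    {"rotation": [0, 0, 0], "offset": [0, 0, 5], "hand": 0},
    {"rotation": [0, 0, 0], "offset": [0, 0, 0], "hand": 0},
  ],
)

```text
time: 8.9
tool_pos: [0.5452, 0.1612, 0.156]
eef_rot: [[0.995, 0.098, -0.012], [0.098, -0.995, -0.003], [-0.012, 0.002, -1.0]]
ft_force: [-0.1, 0.7, -0.8]
gripper_width: -0.0
finger_force: 0.0
```

Emit:
arm_command(
  motion=[
    {"rotation": [0, 0, 0], "offset": [-1.1, 0, 0], "hand": 0},
    {"rotation": [0, 0, 0], "offset": [-1.1, 0, -0.15], "hand": 0},
    {"rotation": [0, 0, 0], "offset": [-1.1, 0, -0.15], "hand": 0},
    {"rotation": [0, 0, 0], "offset": [-2.3, 0, 0.25], "hand": 0},
  ],
)

```text
time: 9.4
tool_pos: [0.4964, 0.158, 0.164]
eef_rot: [[0.995, 0.098, 0.007], [0.098, -0.995, 0.001], [0.007, -0.001, -1.0]]
ft_force: [2.8, 0.6, -0.3]
gripper_width: -0.002
finger_force: 1.4
```

Emit:
arm_command(
  motion=[
    {"rotation": [0, 0, 0], "offset": [-2.25, 0, 0.9], "hand": 0},
    {"rotation": [0, 0, 0], "offset": [-2.0, 0, 1.5], "hand": 0},
    {"rotation": [0, 0, 0], "offset": [-1.3, 0, 1.65], "hand": 0},
  ],
)

```text
time: 9.78
tool_pos: [0.4397, 0.1527, 0.1227]
eef_rot: [[0.995, 0.098, 0.005], [0.098, -0.995, 0.001], [0.005, -0.001, -1.0]]
ft_force: [2.5, 0.1, 1.4]
gripper_width: -0.005
finger_force: 1.0
```

Emit:
arm_command(
  motion=[
    {"rotation": [0, 0, 0], "offset": [-0.75, 0, 1.6], "hand": 0},
    {"rotation": [0, 0, 0], "offset": [-0.25, 0, 1.4], "hand": 0},
    {"rotation": [0, 0, 0], "offset": [-0.05, 0, 1.2], "hand": 0},
  ],
)

```text
time: 10.15
tool_pos: [0.4281, 0.1514, 0.0789]
eef_rot: [[0.995, 0.098, -0.0], [0.098, -0.995, 0.0], [-0.0, -0.0, -1.0]]
ft_force: [-1.0, 0.4, 2.5]
gripper_width: 0.001
finger_force: 1.0
```

Run:
```python
from h import *
f=grab('side');cv2.imwrite('pics/s1.png',cv2.resize(f['frame'][120:300,230:470],(800,600)))
```

```text
(no output)
```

View pics/s1.png

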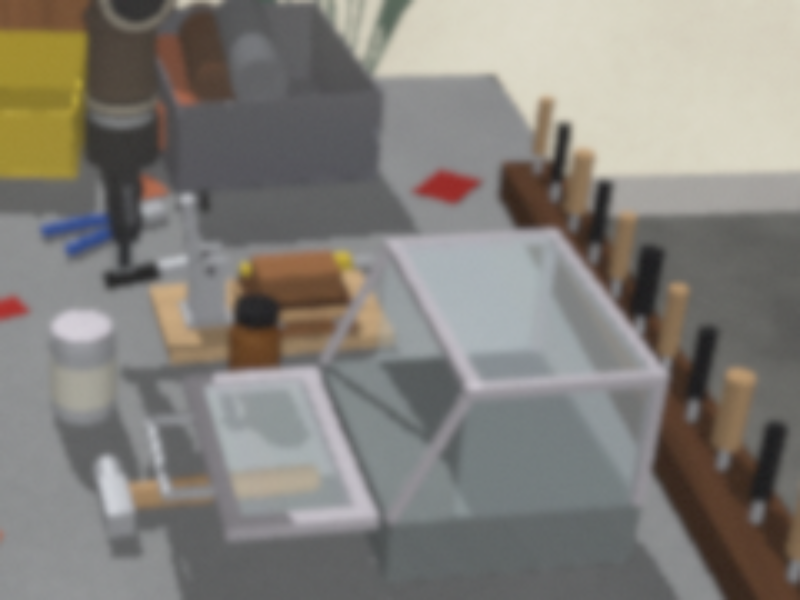

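The handle now lies about level at crop (130,272). The arm stands up at (190,250), and its pad is clear of the form. Now I'll lift off and measure the form.

Emit:
arm_command(
  motion=[
    {"rotation": [0, 0, 0], "offset": [0, 0, -5], "hand": 0.3},
    {"rotation": [0, 0, 0], "offset": [0, 0, -6], "hand": 1},
    {"rotation": [0, 0, 0], "offset": [0, 0, -6], "hand": 1},
    {"rotation": [0, 0, 0], "offset": [0, 0, -4], "hand": 1},
    {"rotation": [0, 0, 0], "offset": [0, 0, 0], "hand": 1},
  ],
)

```text
time: 10.82
tool_pos: [0.4313, 0.1518, 0.2931]
eef_rot: [[0.995, 0.098, 0.008], [0.098, -0.995, 0.002], [0.009, -0.001, -1.0]]
ft_force: [0.7, 0.6, -0.3]
gripper_width: 0.995
finger_force: 0.0
```

Run:
```python
from h import *
np.set_printoptions(precision=4,suppress=True)
f=grab('top');X=cloud(f)
m=(X[...,2]>.062)&(X[...,2]<.076)&(X[...,0]>.52)&(X[...,0]<.68)&(X[...,1]>.12)&(X[...,1]<.22)
n,l,st,_=cv2.connectedComponentsWithStats(m.astype(np.uint8));i=1+st[1:,4].argmax();a=X[l==i]
r=cv2.minAreaRect((a[:,:2]*1000).astype(np.float32));print(len(a),a.mean(0),r)
o=np.array([.6067,.1693]);t=np.radians(5.6);d=a[:,:2]-o;u=d@[np.cos(t),np.sin(t)];v=d@[-np.sin(t),np.cos(t)]
print('jig-frame extent',np.percentile(u,[1,50,99]),np.percentile(v,[1,50,99]))
s=manip.state();print(s['tool_pos'],s['joint_pos'])
c=X[...,2];q=(c>.1)&(X[...,0]>.46)&(X[...,0]<.58)&(X[...,1]>.1)&(X[...,1]<.2);print(X[q].min(0),X[q].max(0),q.sum())
```

```text
36 [0.6431 0.1503 0.0689] ((637.2581176757812, 152.0028533935547), (50.8083610534668, 12.250271797180176), 7.841076374053955)
jig-frame extent [0.0043 0.0386 0.0533] [-0.0264 -0.0233 -0.0142]
[0.4296 0.1514 0.2905] [ 13.938   -4.9192 111.6654  -0.0072  73.0532  98.339 ]
[0.4602 0.1002 0.6136] [0.4777 0.1752 0.6481] 110
```

Emit:
arm_command(
  motion=[
    {"rotation": [0, 0, 0], "offset": [6.05, 0, 0], "hand": 1},
    {"rotation": [0, 0, 0], "offset": [6.05, 0, 0], "hand": 1},
    {"rotation": [0, 0, 0], "offset": [6.05, 0, 0], "hand": 1},
    {"rotation": [0, 0, 0], "offset": [0, 0, 5.5], "hand": 1},
    {"rotation": [0, 0, 0], "offset": [0, 0, 5.5], "hand": 1},
  ],
)

```text
time: 11.5
tool_pos: [0.6089, 0.1686, 0.175]
eef_rot: [[0.995, 0.097, -0.003], [0.097, -0.995, -0.001], [-0.003, 0.0, -1.0]]
ft_force: [-0.2, 0.7, -1.5]
gripper_width: 0.996
finger_force: 0.0
```

Emit:
arm_command(
  motion=[
    {"rotation": [0, 0, 0], "offset": [0, 0, 4], "hand": 1},
    {"rotation": [0, 0, 0], "offset": [0, 0, 4], "hand": 1},
    {"rotation": [0, 0, 0], "offset": [0, 0, 0], "hand": 1},
    {"rotation": [0, 0, 0], "offset": [0, 0, 0], "hand": 1},
  ],
)

```text
time: 12.0
tool_pos: [0.6092, 0.1689, 0.0988]
eef_rot: [[0.995, 0.098, -0.001], [0.098, -0.995, -0.0], [-0.001, 0.0, -1.0]]
ft_force: [1.6, 0.2, 0.4]
gripper_width: 1.002
finger_force: 0.0
```

Emit:
arm_command(
  motion=[
    {"rotation": [0, 0, 0], "offset": [0, 0, 3], "hand": 1},
    {"rotation": [0, 0, 0], "offset": [0, 0, 1.5], "hand": 1},
    {"rotation": [0, 0, 0], "offset": [0, 0, 1], "hand": 1},
    {"rotation": [0, 0, 0], "offset": [0, 0, 0], "hand": 1},
    {"rotation": [0, 0, 0], "offset": [0, 0, 0], "hand": 0.4},
  ],
)

```text
time: 12.62
tool_pos: [0.61, 0.1691, 0.0448]
eef_rot: [[0.995, 0.098, 0.002], [0.098, -0.995, 0.0], [0.002, -0.0, -1.0]]
ft_force: [-0.8, 0.0, 0.1]
gripper_width: 0.816
finger_force: 0.0
```

Emit:
arm_command(
  motion=[
    {"rotation": [0, 0, 0], "offset": [0, 0, 0], "hand": 0.3},
    {"rotation": [0, 0, 0], "offset": [0, 0, 0], "hand": 0.3},
    {"rotation": [0, 0, 0], "offset": [0, 0, 0], "hand": 0.3},
  ],
)

```text
time: 13.0
tool_pos: [0.6104, 0.1693, 0.0452]
eef_rot: [[0.995, 0.098, 0.003], [0.098, -0.995, 0.001], [0.003, -0.0, -1.0]]
ft_force: [0.8, 1.2, 5.2]
gripper_width: 0.592
finger_force: 66.5
```

Emit:
arm_command(
  motion=[
    {"rotation": [0, 0, 0], "offset": [0, 0, -1], "hand": 0.3},
    {"rotation": [0, 0, 0], "offset": [0, 0, -2.5], "hand": 0.3},
    {"rotation": [0, 0, 0], "offset": [0, 0, -4], "hand": 0.3},
    {"rotation": [0, 0, 0], "offset": [0, 0, -4], "hand": 0.3},
    {"rotation": [0, 0, 0], "offset": [0, 0, -1.5], "hand": 0.3},
  ],
)

```text
time: 13.62
tool_pos: [0.6102, 0.1691, 0.1762]
eef_rot: [[0.995, 0.098, 0.003], [0.098, -0.995, 0.001], [0.003, -0.0, -1.0]]
ft_force: [0.1, -0.5, -3.3]
gripper_width: 0.594
finger_force: 65.8
```

Run:
```python
from h import *
f=grab('side');cv2.imwrite('pics/s2.png',cv2.resize(f['frame'][120:300,230:470],(800,600)))
print(manip.state()['ft_force'])
```

```text
[ 0.05457397  0.67385046 -0.8812341 ]
```

View pics/s2.png

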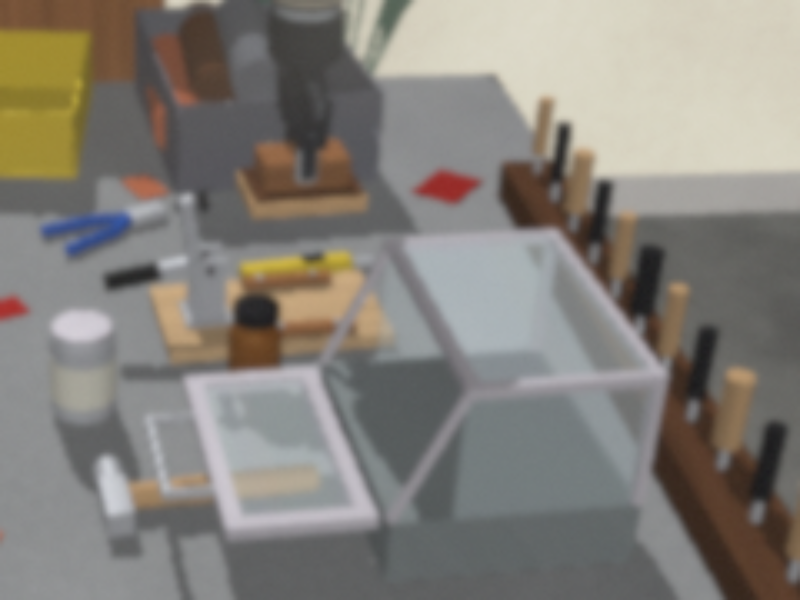

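The form hangs level in the fingers at crop (302,175), and the door and clamp stay as set. I'll carry it round the front of the cabinet.

Emit:
arm_command(
  motion=[
    {"rotation": [0, 0, 0], "offset": [0, 3, 0], "hand": 0.3},
    {"rotation": [0, 0, 0], "offset": [0, 4.5, 0], "hand": 0.3},
    {"rotation": [0, 0, 0], "offset": [-2.5, 4.9, 0], "hand": 0.3},
    {"rotation": [0, 0, 0], "offset": [-2.5, 4.9, 0], "hand": 0.3},
    {"rotation": [0, 0, 0], "offset": [-2.5, 4.9, 0], "hand": 0.3},
  ],
)

```text
time: 14.3
tool_pos: [0.5513, -0.0378, 0.1721]
eef_rot: [[0.995, 0.1, -0.012], [0.1, -0.994, 0.046], [-0.007, -0.047, -0.999]]
ft_force: [-11.3, 6.2, 0.2]
gripper_width: 0.6
finger_force: 84.5
```

Emit:
arm_command(
  motion=[
    {"rotation": [0, 0, 0], "offset": [-2.5, 4.9, 0], "hand": 0.3},
    {"rotation": [0, 0, 0], "offset": [-1.7, 3.2, 0], "hand": 0.3},
    {"rotation": [0, 0, 0], "offset": [0, 1.5, 0], "hand": 0.3},
    {"rotation": [0, 0, 0.022], "offset": [0, 0, 0], "hand": 0.3},
    {"rotation": [0, 0, 0], "offset": [0, 0, 2], "hand": 0.3},
  ],
)

```text
time: 14.92
tool_pos: [0.5258, -0.1586, 0.1548]
eef_rot: [[0.997, 0.075, 0.004], [0.075, -0.997, -0.0], [0.004, 0.001, -1.0]]
ft_force: [0.3, 0.1, -2.8]
gripper_width: 0.598
finger_force: 84.4
```

Emit:
arm_command(
  motion=[
    {"rotation": [0, 0, 0], "offset": [0, 0, 2.5], "hand": 0.3},
    {"rotation": [0, 0, 0], "offset": [0, 0, 2], "hand": 0.3},
    {"rotation": [0, 0, 0], "offset": [0, 0, 0], "hand": 0.3},
    {"rotation": [0, 0, 0], "offset": [0, 0, 0], "hand": 0.3},
  ],
)

```text
time: 15.42
tool_pos: [0.5308, -0.1586, 0.1127]
eef_rot: [[0.997, 0.077, 0.013], [0.077, -0.997, -0.003], [0.013, 0.004, -1.0]]
ft_force: [4.9, 2.0, 6.8]
gripper_width: 0.588
finger_force: 61.1
```

```bash
cat >> h.py <<'E'
def cab(p):
    t=np.radians(4.35);d=np.array(p[:2])-[.6149,-.152];return np.array([d@[np.cos(t),np.sin(t)],d@[-np.sin(t),np.cos(t)],p[2]])
E
python3 - <<'E'
from h import *
s=manip.state();print(cab(s['tool_pos']),s['ft_force'],np.degrees(np.arctan2(s['eef_rot'][1,0],s['eef_rot'][0,0])),s['joint_pos'])
E
```

```text
[-0.08438561 -0.00015469  0.11274841] [4.94168355 1.98090959 6.83299279] 4.406071595421615 [-21.21655763  17.77277806 108.82596325   0.17592615  52.63606498
  64.272881  ]
```

Run:
```python
from h import *
f=grab('side');cv2.imwrite('pics/s3.png',cv2.resize(f['frame'][150:300,250:450],(800,600)))
print(manip.state()['ft_force'],manip.state()['tool_pos'])
```

```text
[4.96191907 2.40471157 7.03652849] [ 0.53074277 -0.15855979  0.11277237]
```

View pics/s3.png

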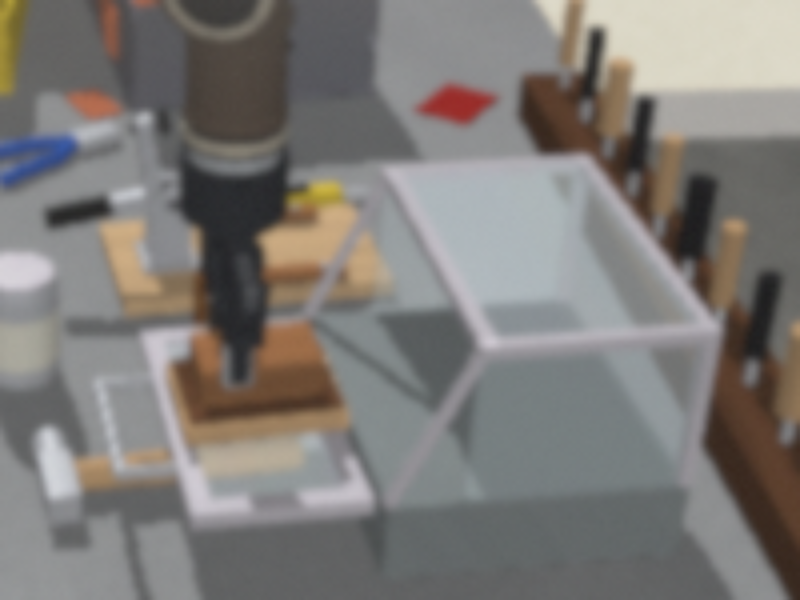

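The form is in the fingers over the ledge, but it has slipped about 18 mm forward in the grip: finger at (238,370), block centre about (266,360). It's also resting lightly on the ledge. I'll seat it there so it levels itself, then slide it in.

Emit:
arm_command(
  motion=[
    {"rotation": [0, 0, 0], "offset": [0, 0, 0.3], "hand": 0.3},
    {"rotation": [0, 0, 0], "offset": [0, 0, 0], "hand": 0.75},
    {"rotation": [0, 0, 0], "offset": [0, 0, 0], "hand": 0.75},
    {"rotation": [0, 0, 0], "offset": [0, 0, 0], "hand": 0.75},
  ],
)

```text
time: 15.98
tool_pos: [0.5232, -0.1583, 0.1051]
eef_rot: [[0.997, 0.076, -0.002], [0.076, -0.997, 0.001], [-0.002, -0.001, -1.0]]
ft_force: [-0.9, 0.4, 0.0]
gripper_width: 0.754
finger_force: 0.0
```

Run:
```python
from h import *
np.set_printoptions(precision=4,suppress=True)
for n in('side','top'):
    f=grab(n);X=cloud(f);t=np.radians(4.35);d=X[...,:2]-[.6149,-.152]
    u=d@[np.cos(t),np.sin(t)];v=d@[-np.sin(t),np.cos(t)];z=X[...,2]
    m=(u>-.2)&(u<.06)&(abs(v)<.1)&(z>.118)&(z<.133)
    hsv=cv2.cvtColor(f['frame'],cv2.COLOR_BGR2HSV); m&=(hsv[...,1]>80)
    if m.sum(): print(n,m.sum(),'u',np.percentile(u[m],[2,50,98]),'v',np.percentile(v[m],[2,50,98]),'z',np.percentile(z[m],[2,50,98]),np.polyfit(u[m],z[m],1))
print(manip.state()['ft_force'],cab(manip.state()['tool_pos']))
```

```text
side 236 u [-0.1097 -0.0528 -0.0234] v [-0.0278 -0.0103  0.0211] z [0.1187 0.1263 0.1297] [0.0014 0.1259]
top 19 u [-0.0349 -0.0264 -0.0181] v [0.0157 0.0212 0.0269] z [0.1217 0.1251 0.1319] [0.0327 0.1268]
[-0.1234 -0.4783 -1.0226] [-0.0919  0.0004  0.1052]
```

The form now stands level on the ledge, with its top at 126 mm and its centre about 66 mm in front of the hinge. I'll grip it again and slide it in along the ledge.

Emit:
arm_command(
  motion=[
    {"rotation": [0, 0, 0], "offset": [0, 0, 0], "hand": 0.3},
    {"rotation": [0, 0, 0], "offset": [0, 0, 0], "hand": 0.3},
    {"rotation": [0, 0, 0], "offset": [0, 0, -0.1], "hand": 0.3},
    {"rotation": [0, 0, 0], "offset": [2, 0, 0], "hand": 0.3},
    {"rotation": [0, 0, 0], "offset": [2, 0, 0], "hand": 0.3},
  ],
)

```text
time: 16.7
tool_pos: [0.5633, -0.1558, 0.1062]
eef_rot: [[0.997, 0.075, -0.002], [0.075, -0.997, 0.0], [-0.001, -0.001, -1.0]]
ft_force: [0.1, 0.4, -2.9]
gripper_width: 0.593
finger_force: 62.9
```

Emit:
arm_command(
  motion=[
    {"rotation": [0, 0, 0], "offset": [2, 0, 0], "hand": 0.3},
    {"rotation": [0, 0, 0], "offset": [2, 0, 0], "hand": 0.3},
    {"rotation": [0, 0, 0], "offset": [1.6, 0, 0], "hand": 0.3},
    {"rotation": [0, 0, 0], "offset": [0, 0, 0], "hand": 0.3},
  ],
)

```text
time: 17.2
tool_pos: [0.6198, -0.1515, 0.1061]
eef_rot: [[0.997, 0.076, -0.001], [0.076, -0.997, 0.0], [-0.001, -0.0, -1.0]]
ft_force: [-0.6, 1.2, -3.1]
gripper_width: 0.592
finger_force: 62.9
```

Run:
```python
from h import *
np.set_printoptions(precision=4,suppress=True)
f=grab('side');X=cloud(f);t=np.radians(4.35);d=X[...,:2]-[.6149,-.152]
u=d@[np.cos(t),np.sin(t)];v=d@[-np.sin(t),np.cos(t)];z=X[...,2]
hsv=cv2.cvtColor(f['frame'],cv2.COLOR_BGR2HSV)
m=(u>-.2)&(u<.2)&(abs(v)<.1)&(z>.118)&(z<.135)&(hsv[...,1]>80)
print(m.sum(),'u',np.percentile(u[m],[2,50,98]),'v',np.percentile(v[m],[2,50,98]),'z',np.percentile(z[m],[2,50,98]))
s=manip.state();print(s['ft_force'],cab(s['tool_pos']),s['finger_force'])
cv2.imwrite('pics/s4.png',cv2.resize(f['frame'][150:300,250:450],(800,600)))
```

```text
222 u [-0.0127  0.0455  0.0731] v [-0.0285 -0.0115  0.0201] z [0.1188 0.1267 0.1309]
[-1.1654  0.1098 -2.4372] [0.0039 0.0003 0.1059] 62.89187550544739
```

View pics/s4.png

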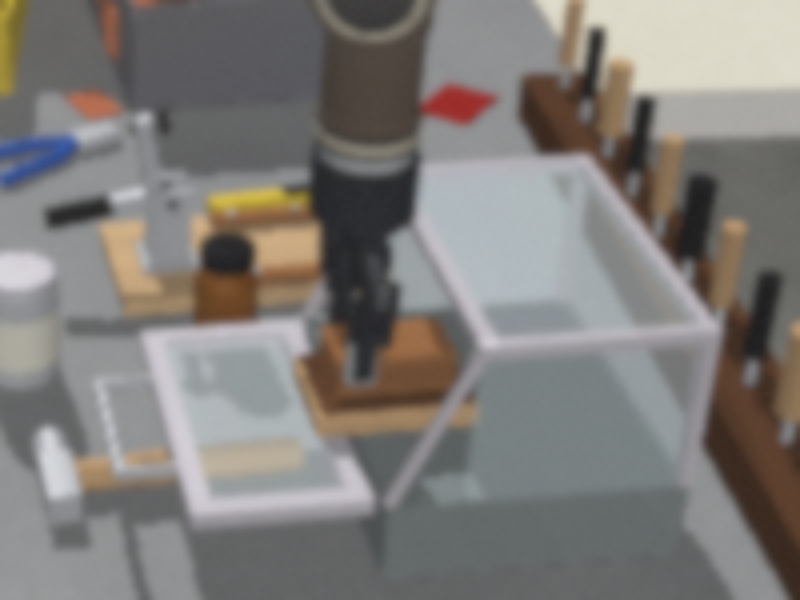

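The form is at u≈31 mm, half inside and level. I'll release it, back off, and push the rest of the way with shut fingers tilted 15°.

Emit:
arm_command(
  motion=[
    {"rotation": [0, 0, 0], "offset": [0, 0, 0], "hand": 0.75},
    {"rotation": [0, 0, 0], "offset": [0, 0, 0], "hand": 0.75},
    {"rotation": [0, 0, 0], "offset": [0, 0, -2], "hand": 0.75},
    {"rotation": [0, 0, 0], "offset": [0, 0, -2.5], "hand": 0.75},
    {"rotation": [0, 0, 0], "offset": [-4, 0, 0], "hand": 0.5},
  ],
)

```text
time: 17.88
tool_pos: [0.5846, -0.1561, 0.1574]
eef_rot: [[0.997, 0.077, 0.011], [0.077, -0.997, -0.004], [0.011, 0.005, -1.0]]
ft_force: [-0.4, -0.5, -1.4]
gripper_width: 0.557
finger_force: 0.0
```

Emit:
arm_command(
  motion=[
    {"rotation": [0, 0, 0], "offset": [-4.4, 0, 0], "hand": 0},
    {"rotation": [0, 0, 0], "offset": [0, 0, 0], "hand": 0},
    {"rotation": [0, 0, 0], "offset": [0, 0, 4], "hand": 0},
    {"rotation": [0, 0, 0], "offset": [0, 0, 2.5], "hand": 0},
    {"rotation": [0, 0, 0], "offset": [0, 0, 0], "hand": 0},
  ],
)

```text
time: 18.5
tool_pos: [0.5355, -0.1577, 0.0861]
eef_rot: [[0.997, 0.076, -0.002], [0.076, -0.997, 0.001], [-0.002, -0.001, -1.0]]
ft_force: [0.2, 0.1, -0.1]
gripper_width: -0.0
finger_force: 0.0
```

Emit:
arm_command(
  motion=[
    {"rotation": [0, 0.131, 0], "offset": [0, 0, 0], "hand": 0},
    {"rotation": [0, 0.131, 0], "offset": [0, 0, 0], "hand": 0},
    {"rotation": [0, 0, 0], "offset": [0, 0, 0], "hand": 0},
  ],
)

```text
time: 18.88
tool_pos: [0.5348, -0.1581, 0.0878]
eef_rot: [[0.963, 0.074, 0.258], [0.071, -0.997, 0.02], [0.258, -0.001, -0.966]]
ft_force: [0.2, 0.6, 0.6]
gripper_width: -0.004
finger_force: 0.0
```

```bash
cat > meas.py <<'E'
from h import *
np.set_printoptions(precision=4,suppress=True)
f=grab('side');X=cloud(f);t=np.radians(4.35);d=X[...,:2]-[.6149,-.152]
u=d@[np.cos(t),np.sin(t)];v=d@[-np.sin(t),np.cos(t)];z=X[...,2]
hsv=cv2.cvtColor(f['frame'],cv2.COLOR_BGR2HSV)
m=(u>-.2)&(u<.2)&(abs(v)<.1)&(z>.118)&(z<.135)&(hsv[...,1]>80)
print(m.sum(),'u',np.percentile(u[m],[2,50,98]),'v',np.percentile(v[m],[2,50,98]),'z',np.percentile(z[m],[2,50,98]))
s=manip.state();print(s['ft_force'],cab(s['tool_pos']),s['finger_force'],s['time'])
E
python3 meas.py
```

```text
352 u [-0.0138  0.0285  0.0721] v [-0.0276 -0.0088  0.0225] z [0.1194 0.126  0.1296]
[0.5359 0.7319 0.6633] [-0.0787 -0.0007  0.0886] 0.0 18.925
```

Emit:
arm_command(
  motion=[
    {"rotation": [0, 0, 0], "offset": [-0.2, 0, 0.75], "hand": 0},
    {"rotation": [0, 0, 0], "offset": [1.25, 0, 0.33], "hand": 0},
    {"rotation": [0, 0, 0], "offset": [1.25, 0, 0.33], "hand": 0},
    {"rotation": [0, 0, 0], "offset": [1.25, 0, 0.33], "hand": 0},
    {"rotation": [0, 0, 0], "offset": [1.25, 0, 0.33], "hand": 0},
  ],
)

```text
time: 19.55
tool_pos: [0.588, -0.1538, 0.0791]
eef_rot: [[0.963, 0.077, 0.257], [0.074, -0.997, 0.02], [0.258, -0.0, -0.966]]
ft_force: [-2.0, -1.0, 1.9]
gripper_width: 0.0
finger_force: 1.2
```

Emit:
arm_command(
  motion=[
    {"rotation": [0, 0, 0], "offset": [1.25, 0, 0.33], "hand": 0},
    {"rotation": [0, 0, 0], "offset": [1.25, 0, 0.33], "hand": 0},
    {"rotation": [0, 0, 0], "offset": [0, 0, 0], "hand": 0},
  ],
)

```text
time: 19.92
tool_pos: [0.6149, -0.1523, 0.0799]
eef_rot: [[0.963, 0.076, 0.26], [0.074, -0.997, 0.019], [0.261, 0.001, -0.965]]
ft_force: [-0.4, 0.1, -0.8]
gripper_width: -0.0
finger_force: 0.0
```

```bash
python3 meas.py
```

```text
251 u [0.0247 0.0544 0.087 ] v [-0.0273 -0.0069  0.0226] z [0.1187 0.1249 0.1284]
[-0.1075 -0.042   0.4201] [-0.0008 -0.0002  0.0797] 0.0 19.975
```

Emit:
arm_command(
  motion=[
    {"rotation": [0, 0, 0], "offset": [1.2, 0, 0.32], "hand": 0},
    {"rotation": [0, 0, 0], "offset": [1.2, 0, 0.32], "hand": 0},
    {"rotation": [0, 0, 0], "offset": [0, 0, 0], "hand": 0},
    {"rotation": [0, 0, 0], "offset": [-4, 0, -1.07], "hand": 0},
    {"rotation": [0, 0, 0], "offset": [-5, 0, -1.34], "hand": 0},
  ],
)

```text
time: 20.6
tool_pos: [0.5456, -0.1577, 0.0801]
eef_rot: [[0.962, 0.077, 0.261], [0.074, -0.997, 0.019], [0.261, 0.001, -0.965]]
ft_force: [-0.5, -1.1, 0.3]
gripper_width: -0.002
finger_force: 0.0
```

```bash
python3 meas.py;python3 - <<'E'
from h import *
c=cv2.resize(load('side')['frame'][150:300,250:450],(800,600));cv2.imwrite('pics/s5.png',c)
E
```

```text
156 u [0.0491 0.0659 0.0875] v [-0.0277 -0.006   0.0211] z [0.1188 0.125  0.1284]
[-5.4432  1.2768 -2.0482] [-0.0794  0.0031  0.0761] 0.0 20.65
```

View pics/s5.png

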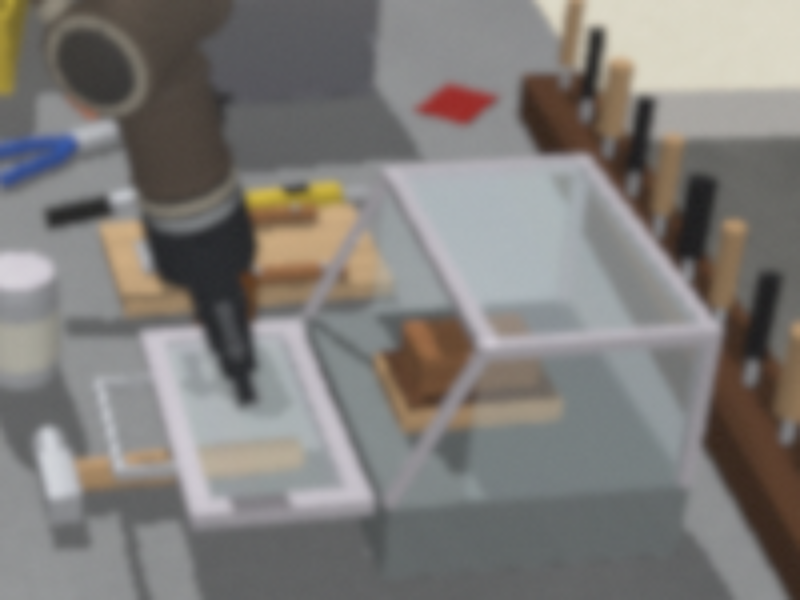

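The form stands level inside, its base spanning crop (380-560, 350-430), and the fingers are over the empty ledge. Now I'll turn back to grip the door bar.

Emit:
arm_command(
  motion=[
    {"rotation": [0, 0, 0], "offset": [1.5, 0, -5.6], "hand": 0},
    {"rotation": [0, 0, 0], "offset": [1.5, 0, -5.6], "hand": 0.3},
    {"rotation": [0, -0.131, 0], "offset": [0, 0, 0], "hand": 0.3},
    {"rotation": [0, -0.131, 0], "offset": [0, 0, 0], "hand": 0.3},
    {"rotation": [0, 0, -0.175], "offset": [0, 0, 0], "hand": 0.3},
  ],
)

```text
time: 21.28
tool_pos: [0.5477, -0.1575, 0.1965]
eef_rot: [[0.967, 0.254, 0.002], [0.254, -0.967, -0.001], [0.002, 0.002, -1.0]]
ft_force: [-0.1, -0.9, -0.1]
gripper_width: 0.299
finger_force: 0.0
```

Emit:
arm_command(
  motion=[
    {"rotation": [0, 0, -0.175], "offset": [0, 0, 0], "hand": 0.3},
    {"rotation": [0, 0, -0.175], "offset": [0, 0, 0], "hand": 0.3},
    {"rotation": [0, 0, -0.175], "offset": [0, 0, 0], "hand": 0.3},
    {"rotation": [0, 0, -0.175], "offset": [0, 0, 0], "hand": 0.3},
    {"rotation": [0, 0, -0.175], "offset": [0, 0, 0], "hand": 0.3},
  ],
)

```text
time: 21.9
tool_pos: [0.5454, -0.1574, 0.1956]
eef_rot: [[0.425, 0.905, 0.001], [0.905, -0.425, -0.0], [0.0, 0.001, -1.0]]
ft_force: [0.7, -0.6, 0.2]
gripper_width: 0.298
finger_force: 0.0
```

Emit:
arm_command(
  motion=[
    {"rotation": [0, 0, -0.175], "offset": [0, 0, 0], "hand": 0.3},
    {"rotation": [0, 0, -0.175], "offset": [0, 0, 0], "hand": 0.3},
    {"rotation": [0, 0, -0.171], "offset": [0, 0, 0], "hand": 0.3},
    {"rotation": [0, 0, 0], "offset": [0, 0, 0], "hand": 0.3},
  ],
)

```text
time: 22.4
tool_pos: [0.5453, -0.1574, 0.1956]
eef_rot: [[-0.074, 0.997, 0.001], [0.997, 0.074, -0.0], [-0.0, 0.001, -1.0]]
ft_force: [-0.4, 0.1, -0.1]
gripper_width: 0.3
finger_force: 0.0
```

Run:
```python
from h import *
s=manip.state();R=s['eef_rot'];print(np.round(R,3),s['tool_pos'],'delta cm',R.T@(np.array([.4445,-.1665,.0535])-s['tool_pos'])*100)
```

```text
[[-0.074  0.997  0.001]
 [ 0.997  0.074 -0.   ]
 [-0.     0.001 -1.   ]] [ 0.5453118  -0.15736423  0.19556212] delta cm [ -0.16435889 -10.13259508  14.19805532]
```

Emit:
arm_command(
  motion=[
    {"rotation": [0, 0, 0], "offset": [-0.1, -5.1, 0], "hand": 0.3},
    {"rotation": [0, 0, 0], "offset": [-0.1, -5.0, 0], "hand": 0.3},
    {"rotation": [0, 0, 0], "offset": [0, 0, 0], "hand": 0.3},
    {"rotation": [0, 0, 0], "offset": [0, 0, 5], "hand": 0.3},
    {"rotation": [0, 0, 0], "offset": [0, 0, 4], "hand": 0.3},
  ],
)

```text
time: 23.02
tool_pos: [0.4461, -0.1675, 0.1052]
eef_rot: [[-0.073, 0.997, 0.003], [0.997, 0.073, -0.001], [-0.002, 0.003, -1.0]]
ft_force: [0.6, 0.5, -0.5]
gripper_width: 0.3
finger_force: 0.0
```

Emit:
arm_command(
  motion=[
    {"rotation": [0, 0, 0], "offset": [0, 0, 0], "hand": 0.3},
    {"rotation": [0, 0, 0], "offset": [0, 0, 2], "hand": 0.3},
    {"rotation": [0, 0, 0], "offset": [0, 0, 2], "hand": 0.3},
    {"rotation": [0, 0, 0], "offset": [0, 0, 1.2], "hand": 0.3},
    {"rotation": [0, 0, 0], "offset": [0, 0, 0], "hand": 0.3},
  ],
)

```text
time: 23.65
tool_pos: [0.445, -0.1671, 0.0537]
eef_rot: [[-0.076, 0.997, 0.0], [0.997, 0.076, -0.0], [-0.0, 0.0, -1.0]]
ft_force: [-0.4, 0.4, 0.1]
gripper_width: 0.3
finger_force: 0.0
```

Emit:
arm_command(
  motion=[
    {"rotation": [0, 0, 0], "offset": [0, 0, 0], "hand": 0},
    {"rotation": [0, 0, 0], "offset": [0, 0, 0], "hand": 0},
    {"rotation": [0, 0, 0], "offset": [0, 0, 0], "hand": 0},
  ],
)

```text
time: 24.02
tool_pos: [0.4448, -0.1675, 0.0545]
eef_rot: [[-0.076, 0.997, 0.001], [0.997, 0.076, -0.001], [-0.001, 0.001, -1.0]]
ft_force: [-2.5, -0.7, 6.2]
gripper_width: 0.091
finger_force: 58.8
```

Emit:
arm_command(
  motion=[
    {"rotation": [0, 0, 0], "offset": [0, 0.06, -1.87], "hand": 0},
    {"rotation": [0, 0, 0], "offset": [0, 0.26, -1.85], "hand": 0},
    {"rotation": [0, 0, 0], "offset": [0, 0.46, -1.81], "hand": 0},
    {"rotation": [0, 0, 0], "offset": [0, 0.66, -1.75], "hand": 0},
    {"rotation": [0, 0, 0], "offset": [0, 0.84, -1.66], "hand": 0},
  ],
)

```text
time: 24.65
tool_pos: [0.4654, -0.1659, 0.1423]
eef_rot: [[-0.077, 0.997, -0.004], [0.997, 0.077, -0.001], [-0.001, -0.004, -1.0]]
ft_force: [-1.2, -4.0, -5.0]
gripper_width: 0.088
finger_force: 58.4
```

Emit:
arm_command(
  motion=[
    {"rotation": [0, 0, 0], "offset": [0, 1.02, -1.56], "hand": 0},
    {"rotation": [0, 0, 0], "offset": [0, 1.18, -1.44], "hand": 0},
    {"rotation": [0, 0, 0], "offset": [0, 1.34, -1.3], "hand": 0},
    {"rotation": [0, 0, 0], "offset": [0, 1.47, -1.15], "hand": 0},
    {"rotation": [0, 0, 0], "offset": [0, 1.59, -0.98], "hand": 0},
  ],
)

```text
time: 25.28
tool_pos: [0.5272, -0.1613, 0.2087]
eef_rot: [[-0.077, 0.997, -0.015], [0.997, 0.077, -0.002], [-0.0, -0.015, -1.0]]
ft_force: [-15.0, -2.3, 14.7]
gripper_width: 0.088
finger_force: 58.8
```

Emit:
arm_command(
  motion=[
    {"rotation": [0, 0, 0], "offset": [0, 1.68, -0.8], "hand": 0},
    {"rotation": [0, 0, 0], "offset": [0, 1.76, -0.61], "hand": 0},
    {"rotation": [0, 0, 0], "offset": [0, 1.82, -0.41], "hand": 0},
    {"rotation": [0, 0, 0], "offset": [0, 1.85, -0.21], "hand": 0},
    {"rotation": [0, 0, 0], "offset": [0, 1.87, 0], "hand": 0},
  ],
)

```text
time: 25.9
tool_pos: [0.6234, -0.1543, 0.2305]
eef_rot: [[-0.076, 0.997, 0.002], [0.997, 0.076, -0.002], [-0.002, 0.002, -1.0]]
ft_force: [-4.1, -1.7, 6.2]
gripper_width: 0.086
finger_force: 63.7
```

Emit:
arm_command(
  motion=[
    {"rotation": [0, 0, 0], "offset": [0, 2.04, 0.23], "hand": 0},
    {"rotation": [0, 0, 0], "offset": [0, 2.0, 0.47], "hand": 0},
    {"rotation": [0, 0, 0], "offset": [0, 1.5, 0.55], "hand": 0},
    {"rotation": [0, 0, 0], "offset": [0, 0, 0], "hand": 0},
  ],
)

```text
time: 26.4
tool_pos: [0.6802, -0.15, 0.2156]
eef_rot: [[-0.076, 0.997, 0.005], [0.997, 0.076, -0.002], [-0.002, 0.005, -1.0]]
ft_force: [3.2, -3.2, 1.9]
gripper_width: 0.082
finger_force: 66.2
```

Emit:
arm_command(
  motion=[
    {"rotation": [0, 0, 0], "offset": [0, 0.4, 0.16], "hand": 0},
    {"rotation": [0, 0, 0], "offset": [0, 0.2, 0.08], "hand": 0},
    {"rotation": [0, 0, 0], "offset": [0, 0, 0], "hand": 0},
  ],
)

```text
time: 26.78
tool_pos: [0.6824, -0.1498, 0.2147]
eef_rot: [[-0.076, 0.997, -0.002], [0.997, 0.076, -0.002], [-0.002, -0.002, -1.0]]
ft_force: [-4.2, -2.7, 9.2]
gripper_width: 0.084
finger_force: 66.9
```

Run:
```python
from h import *
s=manip.state();print(cab(s['tool_pos']),s['ft_force'])
```

```text
[ 0.06742799 -0.00295125  0.21465473] [-4.24812493 -2.65481267  9.16198756]
```

Emit:
arm_command(
  motion=[
    {"rotation": [0, 0, 0], "offset": [0, 0.4, 0.16], "hand": 0},
    {"rotation": [0, 0, 0], "offset": [0, 0.3, 0.1], "hand": 0},
    {"rotation": [0, 0, 0], "offset": [0, 0, 0], "hand": 0},
  ],
)

```text
time: 27.15
tool_pos: [0.6824, -0.1498, 0.2145]
eef_rot: [[-0.076, 0.997, -0.019], [0.997, 0.076, -0.002], [-0.0, -0.019, -1.0]]
ft_force: [-22.8, -3.0, 24.6]
gripper_width: 0.087
finger_force: 68.6
```

The door is hard against its shut stop. I'll release and move clear.

Emit:
arm_command(
  motion=[
    {"rotation": [0, 0, 0], "offset": [0, -0.6, -0.2], "hand": 0},
    {"rotation": [0, 0, 0], "offset": [0, 0, 0], "hand": 0.3},
    {"rotation": [0, 0, 0], "offset": [0, 0, 0], "hand": 0.3},
    {"rotation": [0, 0, 0], "offset": [0, 0, -3], "hand": 0.3},
    {"rotation": [0, 0, 0], "offset": [0, 0, -6], "hand": 0.3},
  ],
)

```text
time: 27.78
tool_pos: [0.6823, -0.1471, 0.2968]
eef_rot: [[-0.076, 0.997, -0.01], [0.997, 0.076, 0.004], [0.005, -0.01, -1.0]]
ft_force: [0.0, -0.0, 0.7]
gripper_width: 0.299
finger_force: 0.0
```

Emit:
arm_command(
  motion=[
    {"rotation": [0, 0, 0], "offset": [0, -4, -4], "hand": 0.3},
    {"rotation": [0, 0, 0], "offset": [-4, -4, 0], "hand": 0.3},
    {"rotation": [0, 0, 0], "offset": [-4, -4, 0], "hand": 0.3},
    {"rotation": [0, 0, 0], "offset": [-4, -4, 0], "hand": 0.3},
    {"rotation": [0, 0, 0], "offset": [-4, -4, 0], "hand": 0.3},
  ],
)

```text
time: 28.4
tool_pos: [0.4964, -0.3237, 0.3408]
eef_rot: [[-0.077, 0.997, -0.001], [0.997, 0.077, 0.002], [0.002, -0.0, -1.0]]
ft_force: [0.1, -0.1, -0.1]
gripper_width: 0.302
finger_force: 0.0
```

Emit:
arm_command(
  motion=[
    {"rotation": [0, 0, 0], "offset": [-4, -4, 0], "hand": 0.3},
    {"rotation": [0, 0, 0], "offset": [-4, -4, 0], "hand": 0.3},
    {"rotation": [0, 0, 0], "offset": [0, 0, 0], "hand": 0.3},
    {"rotation": [0, 0, 0], "offset": [0, 0, 0], "hand": 0.3},
  ],
)

```text
time: 28.9
tool_pos: [0.4241, -0.4086, 0.341]
eef_rot: [[-0.076, 0.997, 0.0], [0.997, 0.076, 0.002], [0.002, 0.0, -1.0]]
ft_force: [-0.2, 1.1, 0.0]
gripper_width: 0.304
finger_force: 0.0
```

Run:
```python
from h import *
np.set_printoptions(precision=4,suppress=True)
for n in('side','top'):
    f=grab(n);X=cloud(f);t=np.radians(4.35);d=X[...,:2]-[.6149,-.152]
    u=d@[np.cos(t),np.sin(t)];v=d@[-np.sin(t),np.cos(t)];z=X[...,2]
    m=(abs(u)<.15)&(abs(v)<.06)&(z>.208)&(z<.27);print(n,'bar',m.sum(),np.median(u[m]),np.median(z[m]),np.median(v[m]))
    s=cv2.cvtColor(f['frame'],cv2.COLOR_BGR2HSV)[...,1]
    m=(u>-.05)&(u<.2)&(abs(v)<.1)&(z>.118)&(z<.135)&(s>60)
    if m.sum():print('form top',m.sum(),np.percentile(u[m],[2,98]),np.percentile(v[m],[2,98]),np.median(z[m]))
    q=(X[...,0]>.4)&(X[...,0]<.56)&(X[...,1]>.13)&(X[...,1]<.19)&(z>.09)&(z<.3);print('clamp high',X[q].min(0),X[q].max(0))
s=manip.state();print(s['tool_pos'],s['time'],s['ft_force'],abs(s['joint_velocities']).max())
```

```text
side bar 132 0.06265579842203584 0.2284548087766913 -0.007819914945390699
clamp high [0.4978 0.1436 0.0922] [0.5113 0.1752 0.1229]
top bar 184 0.0665973094709209 0.22951423810515603 0.0025783222707021387
clamp high [0.4815 0.139  0.09  ] [0.5347 0.1777 0.163 ]
[ 0.4247 -0.4081  0.3413] 29.0 [-0.5043  0.1134  0.6523] 0.4763978534976352
```

```bash
python3 -c "
from plant import manip
print(manip.hand_in())"
```

```text
the job is handed in; nothing more can be done
None
```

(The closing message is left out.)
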